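# Show the customer the widest tape and the widest filling knife

## Task

At the hardware shop's counter, press the round call button fully down and let it up again; then, for the customer, point at the tallest (widest) of the three rolls of tape by holding the fingertips about two fingers' breadth (3 cm) above its middle for two seconds, then in the same way point at the middle of the blade of the widest of the three filling knives, and finish there, still pointing. Touch no roll or knife, do not point at the other rolls or knives, and leave everything else on the counter where it is.

Things in the scene. Friction and masses are not known exactly. Their poses are not given: they have to be found in the camera images.
- bell (a joint): travel of the call button, m: 0 up, 0.006 fully down; it springs back; fully down takes about 5 N
- bell_top (a point): centre of the top face of the call button: a plain steel disc, 40 mm across, facing up on a small grey housing fixed to the counter; it is pressed straight down 6 mm
- roll_tall: the tallest (widest) roll of tape, tan, lying flat, hole upward: 100 mm across, hole 76 mm through, 72 mm tall; origin in the middle of its underside, on the counter; z up
- roll_mid: the middle roll, the same but 48 mm tall; origin in the middle of its underside
- roll_low: the lowest roll, the same but 24 mm tall; origin in the middle of its underside
- knife_wide: filling knife lying flat, the one with the widest blade: dark steel blade 90 mm long (x), 100 mm wide (y), 4 mm thick, wooden handle 26 mm wide, 18 mm thick running to -x, its end 156 mm from the origin; origin under the middle of the blade, on the counter; z up
- knife_medium: filling knife lying flat, the one with the middle blade: dark steel blade 90 mm long (x), 70 mm wide (y), 4 mm thick, wooden handle 26 mm wide, 18 mm thick running to -x, its end 156 mm from the origin; origin under the middle of the blade, on the counter; z up
- knife_narrow: filling knife lying flat, the one with the narrowest blade: dark steel blade 90 mm long (x), 40 mm wide (y), 4 mm thick, wooden handle 26 mm wide, 18 mm thick running to -x, its end 156 mm from the origin; origin under the middle of the blade, on the counter; z up
- padlock: bystander: brass padlock lying flat, 34 x 55 x 16 mm; origin at the underside of its brass block
- jar: bystander: grey jar, 64 mm across, 75 mm tall; origin in the middle of its underside
- cleaner: bystander: blue bottle, 68 mm across, 150 mm tall; origin in the middle of its underside
- can: bystander: grey can, 70 mm across, 100 mm tall; origin in the middle of its underside
- mug: bystander: white mug, 80 mm across, 90 mm tall, handle at +y; origin in the middle of its underside
- tape_measure: bystander: black pocket tape measure, 70 x 34 x 62 mm; origin in the middle of its underside
- screwdriver: bystander: screwdriver lying along x, about 200 mm long; origin on its underside, near its middle

How it is judged:
By the outcome, as a careful person would: the job done as asked, in the order asked, and still so for the second after the job is handed in, with the robot touching nothing.
It also fails if it takes over 54 s, if anything falls off the work surface, if the arm or the gripper's body presses on something with over 40 N, if the wrist force passes 120 N, or if a joint passes its speed limit or range.

## Robot

A 6-joint arm with a two-finger parallel gripper is mounted at the origin on the work surface. World frame = base frame: x ahead of the robot, y to its left, z up, the work surface at z = 0. Lengths are in mm, angles in rad, forces in N, time in s.
With the tool pointing down it reaches from about 325 to 775 mm from the base axis. Payload 9.3 kg.
Tool frame: the origin (TCP) lies midway between the tips of the shut fingers; the grasp point (between the pads) lies 19 mm behind it (ctrl.grip_depth is the distance from the TCP to the grasp point, in mm); z points along the fingers, y is the direction in which the jaws open and shut (so a half turn about z gives the same grasp; the last joint's range is limited). The gripper opens to 85 mm and grips with 20 to 120 N. Pads are 22 mm wide; open, the fingers measure 114 mm over their backs; the gripper's body (76 mm by 85 mm) begins 54 mm behind the grasp point. The pads swing forward as they close: fully open they stand 13 mm farther back than shut.
Start: joints at [-1.268, 0.259, 0.021, 1.334, 0, 1.418], TCP at [242.092, -493.85, 231.279] pointing down, gripper open.
Joint ranges: [-3.04, 3.04], [-0.91, 1.82], [-1.04, 1.36], [-1.92, 1.95], [-1.52, 1.45], [-3.14, 3.14]. Speed limits (rad/s): [2.22, 2.22, 2.79, 3.14, 3.14, 3.14].

## Interface

Orientations are given as a unit quaternion [w, x, y, z].
In Python, from bench import status, vision, ctrl gives the robot as it stands.
- The arm moves only by the tool send_rows, never from a script. Its argument "steps" is a list that holds one entry, the list of rows, each a list of 5 numbers: the shift along the world's x, y, z as a fraction of full scale, then the turn about the world's z as a fraction of full scale, then the gripper's target within -1 to 1 (fully open at 1, half-way at 0, shut at -1). A call has 1 to 8 rows; each row is the pose to reach, as a shift and turn from the pose measured when the call began; what a row does not reach only later rows make up. Full scale, the value 1, is 20 cm for a shift and pi/2 rad for a turn. A row lasts 1/10 s, in which the tool goes at most 50 mm and 8.59 degrees, less where a joint would pass 70% of its speed; a pose out of reach is approached as far as the arm can. A call with a number of a shift or a turn outside -1 to 1 is refused whole. A call with a gripper value outside its range is refused whole. The fingers move at their own pace and stop on an object; "grip_force" is the grip in N (left out, the last holds). Time passes only in rows, so rows that repeat a pose let the fingers close. It gives the time, the measured TCP pose, the force and the opening at its end, in the units of the state.
- status.observe(): the state, without advancing time (a new reading comes with each control period).
- vision.get_image(name): name is "side" or "top"; returns (picture, depth): 400x640x3 uint8, red, green, blue; 400x640 float32, mm along the optical axis (not along the pixel's ray), 0 where there is no reading.
- vision.get_calibration(name): a dict with "intrinsics" (3x3 intrinsics, pixels), "dist" ([k1, k2, p1, p2, k3] as OpenCV has them; the pictures are not rectified), "R" (3x3) and "t" (3): a world point X has camera coordinates R X + t. Camera axes: x right, y down, z forward; pixel columns grow to the right and rows downward; lengths in mm; the calibration is good to about 2 mm. A picture is of the moment at which its call begins. get_calibration takes no time and is no camera call.
- ctrl.close_job(): hands the job in, once; it reports no verdict.
The state is a dict: "clock": time; "joint_pos": joint angles; "joint_vel": joint speeds; "effort": joint torques, N m; "eef_pos": TCP position; "tcp_rot": TCP orientation; "force": force on the tool from outside, world axes, zero at the start; "moment": the same for the moment, N m; "finger_gap": finger opening in mm.
Only numpy, scipy, OpenCV 4.12 (cv2) and the standard library are available. Lean on these libraries where they do the work, as an engineer would, in place of code of your own. Each camera call takes 0.05 s, during which the arm holds its last target.

## Working session

There is one attempt and no reset: what is moved stays moved. The work goes in short steps, Python scripts to look and compute and a tool call to move; the robot and the scene stay as the last step left them, time stands still between calls to the robot, and variables do not carry over. Pictures are saved under pics/ and viewed, and the job is handed in when it is done.

Besides the shell and the picture viewer there is one more tool, called after "Call:" by a JSON object that holds its "name" and its "arguments", one argument or row to a line. send_rows: Moves the arm, as the interface text tells. Shift numbers are shares of 20 cm and turn numbers shares of pi/2 rad, none past 1 either way. Its arguments: {"type":"object","properties":{"steps":{"type":"array"},"grip_force":{"type":"number"}},"required":["steps"]}

```bash
mkdir -p pics
python3 - <<'E'
from bench import status, vision, ctrl
import cv2,numpy as np
for n in("top","side"):
    p,d=vision.get_image(n); cv2.imwrite(f"pics/{n}0.png",p[:,:,::-1]); np.save(f"{n}0.npy",d)
    print(n,{k:np.round(v,3).tolist() for k,v in vision.get_calibration(n).items()})
print(status.observe())
E
```

```text
top {'intrinsics': [[369.246, 0.0, 322.219], [0.0, 369.246, 200.26], [0.0, 0.0, 1.0]], 'dist': [-0.081, 0.0, 0.0, 0.0, 0.0], 'R': [[0.026, -1.0, -0.002], [-0.984, -0.026, -0.174], [0.174, 0.007, -0.985]], 't': [27.046, 608.959, 1019.459]}
side {'intrinsics': [[430.453, 0.0, 327.958], [0.0, 430.453, 204.783], [0.0, 0.0, 1.0]], 'dist': [-0.062, 0.0, 0.0, 0.0, 0.0], 'R': [[-0.842, -0.539, -0.018], [-0.249, 0.418, -0.874], [0.478, -0.732, -0.486]], 't': [503.477, 179.626, 896.24]}
{'clock': 0.1, 'joint_pos': array([-1.26761312e+00,  2.59153451e-01,  2.08400653e-02,  1.33371772e+00,
       -3.05987569e-05,  1.41820525e+00]), 'joint_vel': array([ 0.00107977, -0.0001788 ,  0.00076221, -0.00098622,  0.00148404,
       -0.00192295]), 'effort': array([ 6.34890181e-03, -5.56693125e+01,  3.45070446e+01,  1.16523777e-02,
       -1.18161724e-04,  4.31240460e-05]), 'eef_pos': array([ 242.00115574, -493.61220368,  230.71804173]), 'tcp_rot': array([-6.14487783e-04,  9.74145718e-01,  2.25919762e-01, -6.16989997e-05]), 'force': array([-0.03115205, -0.1537679 ,  0.66986519]), 'moment': array([-0.05310646,  0.01052739,  0.0086207 ]), 'finger_gap': 85.37544537014648}
```

View pics/top0.png

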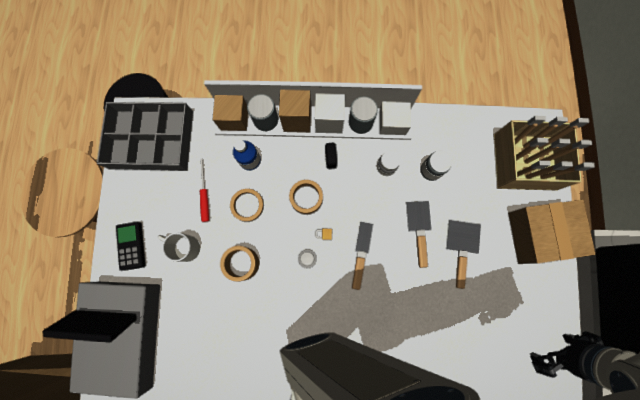

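View pics/side0.png

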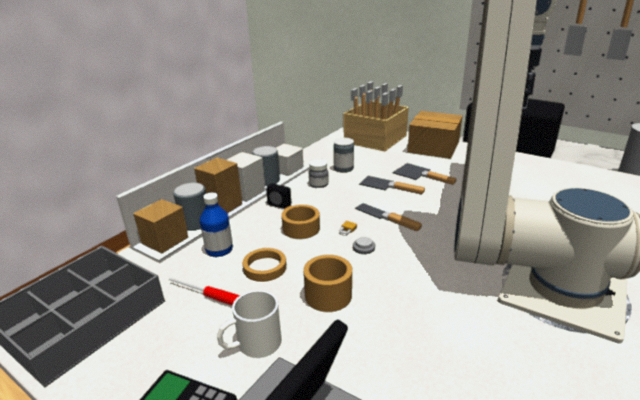

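The top view shows the bell at about (307,258). The rolls are at (240,262), (247,205) and (306,197), with the first the tallest in the side view. The blades are at (364,237), (418,216) and (463,237), and the last looks widest. I'll measure each one.

```bash
cat > h.py <<'E'
from bench import status, vision, ctrl
import cv2,numpy as np
def cloud(n,d):
    c=vision.get_calibration(n);K=np.array(c["intrinsics"]);R=np.array(c["R"]);t=np.array(c["t"])
    v,u=np.mgrid[:400,:640]
    p=cv2.undistortPoints(np.stack([u,v],-1).reshape(-1,1,2).astype(float),K,np.array(c["dist"])).reshape(400,640,2)
    P=np.dstack([p,np.ones((400,640))])*d[...,None]
    return (P-t)@R
E
python3 - <<'E'
from h import *
d=np.load("top0.npy");im=cv2.imread("pics/top0.png");P=cloud("top",d)
def roi(u0,u1,v0,v1): 
    m=np.zeros((400,640),bool);m[v0:v1,u0:u1]=True;return m
for nm,r in dict(r240=(215,265,240,285),r247=(225,268,184,225),r306=(285,327,176,218)).items():
    m=roi(*r)&(d>0); z=P[...,2][m]; h=np.percentile(z,97); q=P[m&(P[...,2]>h-6)]
    (c,rad)=cv2.minEnclosingCircle(q[:,:2].astype(np.float32)); print(nm,"h",h,"c",c,rad,len(q),q[:,:2].mean(0))
m=roi(296,320,246,270)&(d>0)&(P[...,2]>8);q=P[m];print("bell h",np.percentile(q[:,2],[50,90,99]),cv2.minEnclosingCircle(q[q[:,2]>np.percentile(q[:,2],60)-3][:,:2].astype(np.float32)))
print(P[254:264:2,307])
hsv=cv2.cvtColor(im,cv2.COLOR_BGR2HSV)
for nm,r in dict(k364=(350,376,218,254),k418=(404,434,198,236),k463=(442,486,217,256)).items():
    m=roi(*r)&(hsv[...,2]<110)&(hsv[...,1]<110)&(d>0); q=P[m]
    print(nm,len(q),cv2.minAreaRect(q[:,:2].astype(np.float32)),np.median(q[:,2]))
c=im[180:300,210:490];cv2.imwrite("pics/c0.png",cv2.resize(c,None,fx=2.8,fy=2.8,interpolation=cv2.INTER_CUBIC))
E
```

```text
r240 h 73.39478143463586 c (421.71575927734375, 276.22186279296875) 50.56045913696289 408 [419.81467193 276.03596696]
r247 h 25.783723727722787 c (594.5175170898438, 271.167236328125) 50.3735466003418 356 [593.58843613 271.15287955]
r306 h 49.53405300180237 c (621.521728515625, 91.70370483398438) 49.866119384765625 361 [621.22230736  91.60630192]
bell h [18.19789008 23.78260805 25.8159757 ] ((440.0212707519531, 83.2201156616211), 19.773883819580078)
[[453.03610722  83.58829069  20.30045926]
 [447.25702732  83.4530535   19.04672425]
 [441.44715834  83.25712847  19.18920973]
 [435.57194191  82.81649296  24.99113003]
 [429.83137334  82.72727893  22.70901487]]
k364 361 ((509.0755615234375, -83.9403305053711), (37.75730895996094, 87.00137329101562), 81.30172729492188) 3.520487883776812
k418 641 ((570.8009033203125, -250.07879638671875), (104.60924530029297, 69.57525634765625), 4.170538902282715) 3.3401110153635067
k463 921 ((510.666015625, -385.3650817871094), (100.17963409423828, 103.53825378417969), 84.21187591552734) 3.6707288021735027
```

View pics/c0.png

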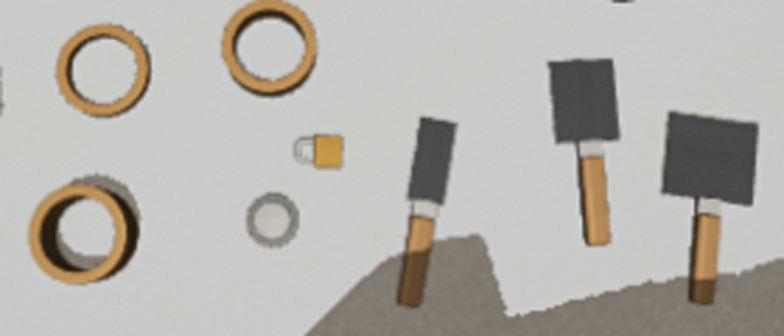

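Call:
{"name": "send_rows", "arguments": {
  "steps": [
    [[0.08, 0.25, 0, 0.08, -1], [0.16, 0.5, 0, 0.16, -1], [0.25, 0.75, 0, 0.25, -1], [0.33, 1, 0, 0.33, -1], [0.33, 1, 0, 0.33, -1], [0.33, 1, 0, 0.33, -1]]
  ]
}}

```text
clock: 0.7
eef_pos: [308.4, -292.1, 231.0]
tcp_rot: [-0.0, 0.883, 0.469, -0.0]
force: [-0.3, -0.4, 0.3]
finger_gap: 0.2
```

Run:
```python
from h import *
d=np.load("top0.npy");P=cloud("top",d)
print(P[236:239,462:466].reshape(-1,3).mean(0), P[235:239,462:465].reshape(-1,3)[:,2].std())
d=np.load("side0.npy");Q=cloud("side",d)
# side view check of bell, blade
im=cv2.imread("pics/side0.png")
cv2.imwrite("pics/s1.png",cv2.resize(im[150:310,250:470],None,fx=3.5,fy=3.5,interpolation=cv2.INTER_CUBIC))
print(Q[238:250:2,364],Q[172:175,411:414].reshape(-1,3).mean(0))
s=status.observe();print(s["joint_pos"],s["eef_pos"])
```

```text
[ 515.22712879 -387.39721774    2.67477933] 2.515023299145715
[[446.64396321  72.80937702  20.76704684]
 [440.15412264  84.95296391  24.1194261 ]
 [437.35324132  90.03012412  22.25202242]
 [432.0978669   99.81743646  24.04471086]
 [431.73862862 100.2145953   18.67691602]
 [432.13582984  99.15780068  12.14646806]] [ 505.92238847 -366.6763907     5.32131935]
[-9.56137599e-01  4.48483159e-02 -2.40920905e-01  1.28559961e+00
 -2.19025534e-04  1.20926275e+00] [ 308.41759346 -292.07295983  231.03282024]
```

View pics/s1.png

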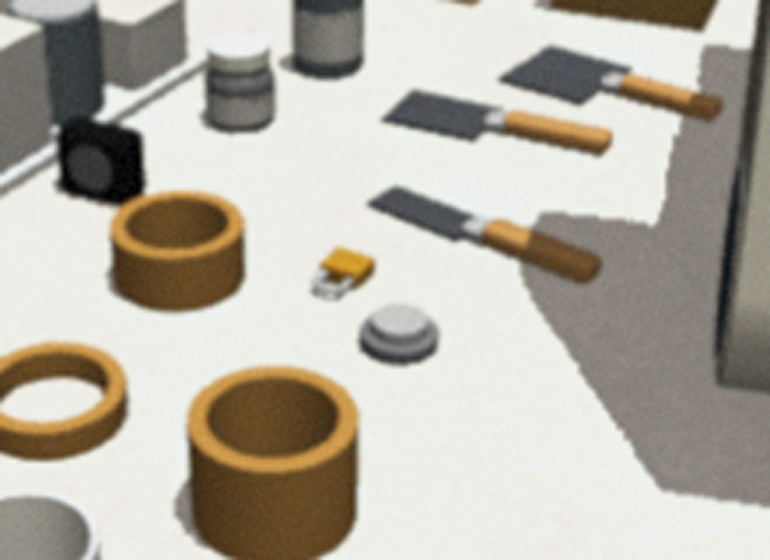

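The side crop shows the bell disc centred near (398,322) in the crop, which is (363.7,242) in the picture. The wide blade is centred near (566,75), which is (411.7,171.4). I'll intersect the rays from both cameras to cross-check these positions.

Run:
```python
from h import *
def ray(n,u,v,z):
    c=vision.get_calibration(n);K=np.array(c["intrinsics"]);R=np.array(c["R"]);t=np.array(c["t"])
    p=cv2.undistortPoints(np.array([[[u,v]]],float),K,np.array(c["dist"])).ravel()
    o=-R.T@t; w=R.T@np.array([*p,1]); return (o+w*(z-o[2])/w[2])[:2].round(1)
for z in(20,23,26): print(z,ray("top",307.5,258.2,z),ray("side",363.7,242,z))
print(ray("top",463.6,236.6,4),ray("side",411.7,171.4,4))
cs=[ray("top",210+a/2.8,180+b/2.8,4) for a,b in((669,112),(758,124),(751,205),(661,193))];print(cs,np.mean(cs,0))
cs=[ray("side",250+a/3.5,150+b/3.5,4) for a,b in((550,46),(630,68),(580,102),(500,79))];print(cs,np.mean(cs,0))
print(ray("top",210+80/2.8,180+232/2.8,72),ray("side",250+273/3.5,150+419/3.5,72))
```

```text
20 [440.9  81.7] [439.5  87.4]
23 [440.8  81.6] [437.5  91.4]
26 [440.8  81.5] [435.4  95.3]
[ 516.3 -387.2] [ 512.7 -380.5]
[array([ 565.9, -343.4]), array([ 555. , -442.1]), array([ 467.1, -430.7]), array([ 478.2, -332.2])] [ 516.55 -387.1 ]
[array([ 552.9, -435.7]), array([ 466.5, -426.2]), array([ 478.6, -332.2]), array([ 562.3, -340.5])] [ 515.075 -383.65 ]
[421.3 271.6] [417.6 279.1]
```

Call:
{"name": "send_rows", "arguments": {
  "steps": [
    [[0.08, 0.25, 0, 0.08, -1], [0.16, 0.5, 0, 0.16, -1], [0.25, 0.75, 0, 0.25, -1], [0.33, 1, 0, 0.33, -1], [0.33, 1, 0, 0.33, -1], [0.33, 1, 0, 0.33, -1]]
  ]
}}

```text
clock: 1.3
eef_pos: [375.2, -91.5, 230.9]
tcp_rot: [-0.0, 0.733, 0.68, -0.0]
force: [0.9, -0.6, 0.3]
finger_gap: -0.0
```

Call:
{"name": "send_rows", "arguments": {
  "steps": [
    [[0.08, 0.22, 0, 0.08, -1], [0.16, 0.44, 0, 0.16, -1], [0.25, 0.66, 0, 0.25, -1], [0.325, 0.875, 0, 0.33, -1], [0.325, 0.875, -0.25, 0.33, -1], [0.325, 0.875, -0.5, 0.33, -1], [0.325, 0.875, -0.75, 0.33, -1], [0.325, 0.875, -0.9, 0.33, -1]]
  ]
}}

```text
clock: 2.1
eef_pos: [439.4, 81.7, 47.5]
tcp_rot: [-0.002, 0.535, 0.845, -0.001]
force: [-0.2, 0.1, -0.1]
finger_gap: -0.3
```

Run:
```python
from h import *
s=status.observe();print(s["joint_pos"],s["eef_pos"],s["force"])
for n,r in(("top",(200,300,250,390)),("side",(180,300,290,450))):
    p,d=vision.get_image(n);a,b,c,e=r
    cv2.imwrite(f"pics/{n}2.png",cv2.resize(p[a:b,c:e,::-1],None,fx=4.5,fy=4.5,interpolation=cv2.INTER_CUBIC))
```

```text
[-3.81687874e-03  2.27176781e-01 -5.32933122e-01  8.14817533e-01
 -8.61553145e-04  1.12612900e+00] [439.40782208  81.66953292  47.50663809] [-0.18833593  0.06671135 -0.08367605]
```

View pics/top2.png

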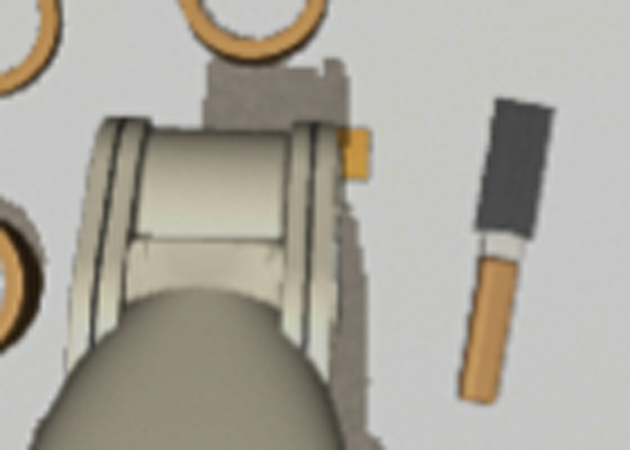

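View pics/side2.png

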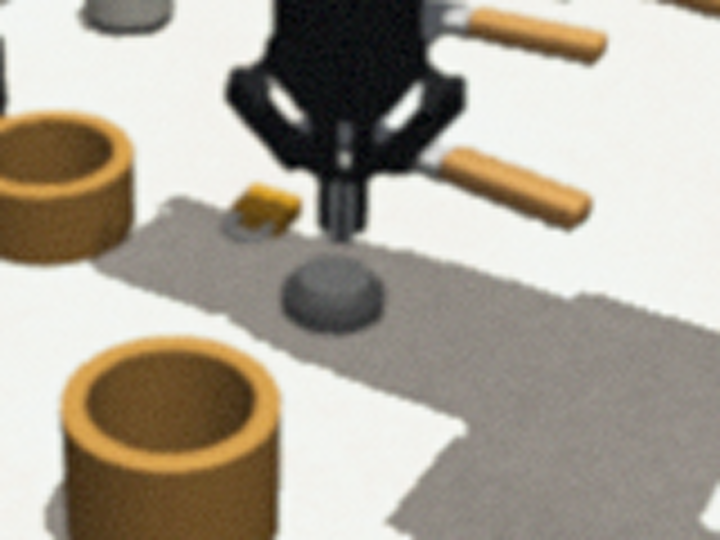

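The side view shows the tips about 25 mm over the button and roughly centred, at (340,238) against the button's (333,270) in the crop. I'll press in small steps and watch the force.

Call:
{"name": "send_rows", "arguments": {
  "steps": [
    [[0, 0.01, -0.05, 0, -1], [0, 0.01, -0.08, 0, -1], [0, 0.01, -0.1, 0, -1], [0, 0.01, -0.115, 0, -1], [0, 0.01, -0.115, 0, -1]]
  ]
}}

```text
clock: 2.7
eef_pos: [438.6, 83.7, 24.6]
tcp_rot: [-0.003, 0.535, 0.845, -0.002]
force: [-0.3, -0.2, -0.1]
finger_gap: 0.1
```

Call:
{"name": "send_rows", "arguments": {
  "steps": [
    [[0.005, 0, -0.01, 0, -1], [0.005, 0, -0.015, 0, -1], [0.005, 0, -0.015, 0, -1]]
  ]
}}

```text
clock: 3.0
eef_pos: [440.0, 83.8, 21.8]
tcp_rot: [-0.003, 0.535, 0.845, -0.002]
force: [1.8, 1.0, 1.9]
finger_gap: 0.1
```

Call:
{"name": "send_rows", "arguments": {
  "steps": [
    [[0, 0, -0.01, 0, -1], [0, 0, -0.015, 0, -1], [0, 0, -0.015, 0, -1]]
  ]
}}

```text
clock: 3.3
eef_pos: [440.1, 83.8, 18.8]
tcp_rot: [-0.002, 0.535, 0.845, -0.002]
force: [0.6, -0.2, 4.1]
finger_gap: -0.3
```

Call:
{"name": "send_rows", "arguments": {
  "steps": [
    [[0, 0, -0.01, 0, -1], [0, 0, -0.01, 0, -1], [0, 0, -0.01, 0, -1]]
  ]
}}

```text
clock: 3.6
eef_pos: [440.1, 83.8, 16.9]
tcp_rot: [-0.002, 0.535, 0.845, -0.002]
force: [-1.0, -1.1, 4.4]
finger_gap: 0.2
```

Call:
{"name": "send_rows", "arguments": {
  "steps": [
    [[0, 0, -0.01, 0, -1], [0, 0, -0.01, 0, -1], [0, 0, -0.01, 0, -1]]
  ]
}}

```text
clock: 3.9
eef_pos: [440.2, 83.8, 15.8]
tcp_rot: [-0.002, 0.535, 0.845, -0.002]
force: [-4.7, -0.4, 19.6]
finger_gap: 0.0
```

The force jumped to 20 N at the hard stop, so the button is fully down. I'll release it and rise.

Call:
{"name": "send_rows", "arguments": {
  "steps": [
    [[0, 0, 0.02, 0, -1], [0, 0, 0.05, 0, -1], [0, 0, 0.15, 0, -1], [0, 0, 0.35, 0, -1], [0, 0, 0.6, 0, -1], [0, 0, 0.8, 0, -1], [0, 0, 0.8, 0, -1]]
  ]
}}

```text
clock: 4.6
eef_pos: [442.4, 83.9, 180.7]
tcp_rot: [0.001, 0.535, 0.845, 0.0]
force: [0.8, -1.0, -0.9]
finger_gap: -0.1
```

Call:
{"name": "send_rows", "arguments": {
  "steps": [
    [[-0.02, 0.22, 0, 0, -1], [-0.05, 0.45, 0, 0, -1], [-0.08, 0.7, 0, 0, -1], [-0.1, 0.9, 0, 0, -1], [-0.1, 0.96, 0, 0, -1], [-0.1, 0.96, 0, 0, -1], [-0.1, 0.96, 0, 0, -1]]
  ]
}}

```text
clock: 5.3
eef_pos: [422.2, 275.3, 180.2]
tcp_rot: [0.001, 0.535, 0.845, -0.0]
force: [-0.3, -0.1, -0.5]
finger_gap: 0.1
```

Run:
```python
from h import *
s=status.observe();print(s["joint_pos"],s["eef_pos"],s["force"])
for n in("side",):
    p,d=vision.get_image(n); cv2.imwrite(f"pics/{n}3.png",p[:,:,::-1])
    Q=cloud(n,d); print(Q[238:250:2,364])
```

```text
[ 0.41239152  0.20138156 -0.18708233  1.18138387 -0.0021573   1.5416529 ] [422.21504021 275.26557846 180.21836791] [-0.25504568 -0.09101302 -0.51449046]
[[445.56747445  74.87198169  22.30377854]
 [440.24477988  84.77919424  23.98866978]
 [436.63086362  91.41529055  23.30465755]
 [433.91349518  96.33460871  21.37185249]
 [431.4658217  100.73811031  19.08263224]
 [432.75342975  97.97216587  11.21862388]]
```

View pics/side3.png

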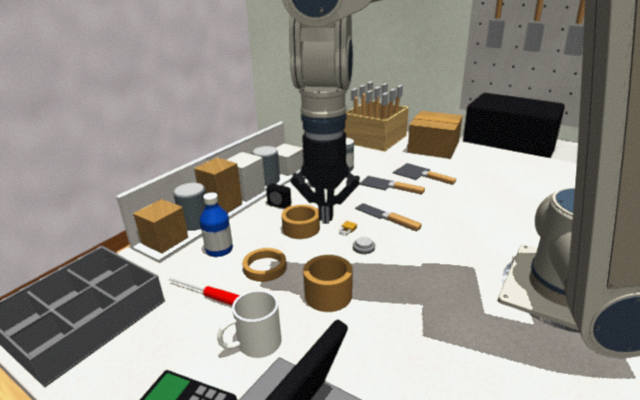

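The button is back up and nothing has been disturbed. The tips at (327,220) are over the tall roll, whose rim is centred near (328,270). I'll lower to z=102 and hold.

Call:
{"name": "send_rows", "arguments": {
  "steps": [
    [[-0.005, 0, -0.15, 0, -1], [-0.005, 0, -0.28, 0, -1], [-0.005, 0, -0.36, 0, -1], [-0.005, 0, -0.39, 0, -1], [-0.005, 0, -0.39, 0, -1], [-0.005, 0, -0.39, 0, -1], [-0.005, 0, -0.39, 0, -1], [-0.005, 0, -0.39, 0, -1]]
  ]
}}

```text
clock: 6.15
eef_pos: [421.8, 274.9, 103.1]
tcp_rot: [0.002, 0.536, 0.844, 0.0]
force: [0.4, 0.8, 0.8]
finger_gap: -0.0
```

Run:
```python
from h import *
s=status.observe();print(s["eef_pos"],s["clock"])
p,d=vision.get_image("side")
cv2.imwrite("pics/s4.png",cv2.resize(p[200:320,270:400,::-1],None,fx=4.5,fy=4.5,interpolation=cv2.INTER_CUBIC))
```

```text
[421.77685326 274.94100429 103.14091784] 6.15
```

View pics/s4.png

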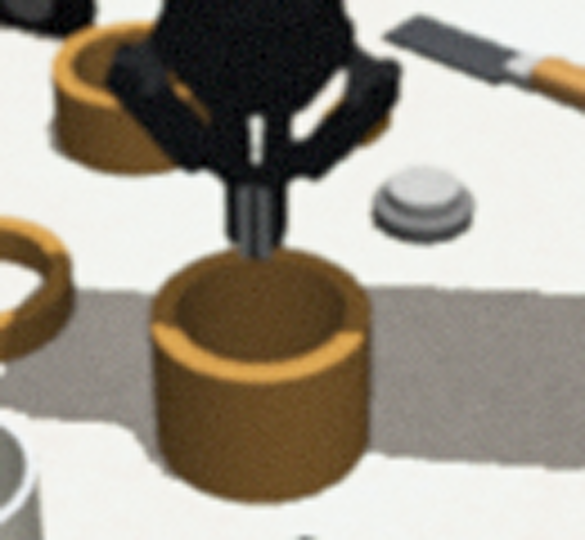

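The tips are centred at (257,257) in the crop. The rim centre at (262,313) is about 3 cm below them, as intended. I'll hold here for more than 2 s.

Call:
{"name": "send_rows", "arguments": {
  "steps": [
    [[0, 0, 0, 0, -1], [0, 0, 0, 0, -1], [0, 0, 0, 0, -1], [0, 0, 0, 0, -1], [0, 0, 0, 0, -1], [0, 0, 0, 0, -1], [0, 0, 0, 0, -1], [0, 0, 0, 0, -1]]
  ]
}}

```text
clock: 7.0
eef_pos: [421.7, 275.0, 103.0]
tcp_rot: [0.002, 0.536, 0.845, 0.0]
force: [-0.7, 0.3, -0.1]
finger_gap: -0.1
```

Call:
{"name": "send_rows", "arguments": {
  "steps": [
    [[0, 0, 0, 0, -1], [0, 0, 0, 0, -1], [0, 0, 0, 0, -1], [0, 0, 0, 0, -1], [0, 0, 0, 0, -1], [0, 0, 0, 0, -1], [0, 0, 0, 0, -1], [0, 0, 0, 0, -1]]
  ]
}}

```text
clock: 7.8
eef_pos: [421.7, 275.0, 103.0]
tcp_rot: [0.002, 0.536, 0.845, 0.0]
force: [0.5, -0.3, 0.5]
finger_gap: -0.1
```

Call:
{"name": "send_rows", "arguments": {
  "steps": [
    [[0, 0, 0, 0, -1], [0, 0, 0, 0, -1], [0, 0, 0, 0, -1], [0, 0, 0, 0, -1], [0, 0, 0, 0, -1], [0, 0, 0, 0, -1], [0, 0, 0, 0, -1], [0, 0, 0, 0, -1]]
  ]
}}

```text
clock: 8.6
eef_pos: [421.7, 275.0, 103.0]
tcp_rot: [0.002, 0.536, 0.845, 0.0]
force: [0.7, 0.9, 0.7]
finger_gap: 0.0
```

Call:
{"name": "send_rows", "arguments": {
  "steps": [
    [[0, 0, 0.2, 0, -1], [0, 0, 0.4, 0, -1], [0, 0, 0.55, 0, -1], [0, 0, 0.6, 0, -1], [0, 0, 0.6, 0, -1]]
  ]
}}

```text
clock: 9.1
eef_pos: [422.2, 275.2, 224.1]
tcp_rot: [0.002, 0.536, 0.845, 0.001]
force: [-0.3, -0.4, -0.9]
finger_gap: 0.3
```

Call:
{"name": "send_rows", "arguments": {
  "steps": [
    [[0.04, -0.25, 0, 0, -1], [0.07, -0.5, 0, 0, -1], [0.1, -0.75, 0, 0, -1], [0.13, -1, 0, 0, -1], [0.13, -1, 0, 0, -1], [0.13, -1, 0, 0, -1]]
  ]
}}

```text
clock: 9.7
eef_pos: [447.8, 74.0, 222.6]
tcp_rot: [0.001, 0.537, 0.844, 0.001]
force: [-0.6, 0.3, 0.6]
finger_gap: -0.2
```

Call:
{"name": "send_rows", "arguments": {
  "steps": [
    [[0.04, -0.25, 0, 0, -1], [0.07, -0.5, 0, 0, -1], [0.1, -0.75, 0, 0, -1], [0.13, -1, 0, 0, -1], [0.13, -1, 0, 0, -1], [0.13, -1, 0, 0, -1]]
  ]
}}

```text
clock: 10.3
eef_pos: [473.9, -125.6, 221.4]
tcp_rot: [0.0, 0.537, 0.843, 0.001]
force: [-1.0, 0.7, -0.5]
finger_gap: -0.2
```

Call:
{"name": "send_rows", "arguments": {
  "steps": [
    [[0.04, -0.25, 0, 0, -1], [0.07, -0.5, 0, 0, -1], [0.1, -0.75, 0, 0, -1], [0.13, -1, 0, 0, -1], [0.13, -1, 0, 0, -1], [0.13, -1, 0, 0, -1]]
  ]
}}

```text
clock: 10.9
eef_pos: [500.5, -324.2, 220.3]
tcp_rot: [-0.001, 0.537, 0.844, 0.001]
force: [-0.3, 1.1, -0.3]
finger_gap: 0.1
```

Run:
```python
from h import *
s=status.observe();print(s["joint_pos"],s["eef_pos"],s["clock"])
```

```text
[-0.71661173  0.34299029  0.11507946  1.34521235  0.00230118  0.41687856] [ 500.51454699 -324.22422385  220.29230869] 10.9
```

Call:
{"name": "send_rows", "arguments": {
  "steps": [
    [[0.04, -0.15, 0, 0, -1], [0.08, -0.31, 0, 0, -1], [0.08, -0.31, -0.2, 0, -1], [0.08, -0.31, -0.4, 0, -1], [0.08, -0.31, -0.55, 0, -1], [0.08, -0.31, -0.65, 0, -1], [0.08, -0.31, -0.7, 0, -1], [0.08, -0.31, -0.7, 0, -1]]
  ]
}}

```text
clock: 11.7
eef_pos: [516.9, -383.7, 79.6]
tcp_rot: [-0.002, 0.536, 0.844, 0.002]
force: [-0.4, 0.0, -0.1]
finger_gap: 0.0
```

Call:
{"name": "send_rows", "arguments": {
  "steps": [
    [[0, 0, -0.1, 0, -1], [0, 0, -0.18, 0, -1], [0, 0, -0.22, 0, -1], [0, 0, -0.23, 0, -1], [0, 0, -0.23, 0, -1]]
  ]
}}

```text
clock: 12.2
eef_pos: [517.3, -383.7, 34.5]
tcp_rot: [-0.001, 0.536, 0.844, 0.002]
force: [0.4, -1.0, 1.2]
finger_gap: -0.0
```

Run:
```python
from h import *
s=status.observe();print(s["eef_pos"],s["clock"])
p,d=vision.get_image("side")
cv2.imwrite("pics/s5.png",cv2.resize(p[110:240,350:480,::-1],None,fx=4.5,fy=4.5,interpolation=cv2.INTER_CUBIC))
p,d=vision.get_image("top"); cv2.imwrite("pics/t5.png",p[:,:,::-1])
```

```text
[ 517.34469092 -383.70335219   34.52992387] 12.2
```

View pics/s5.png

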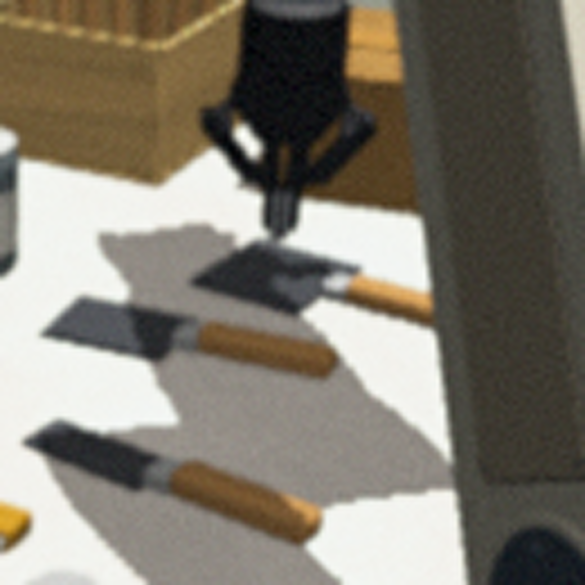

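View pics/t5.png

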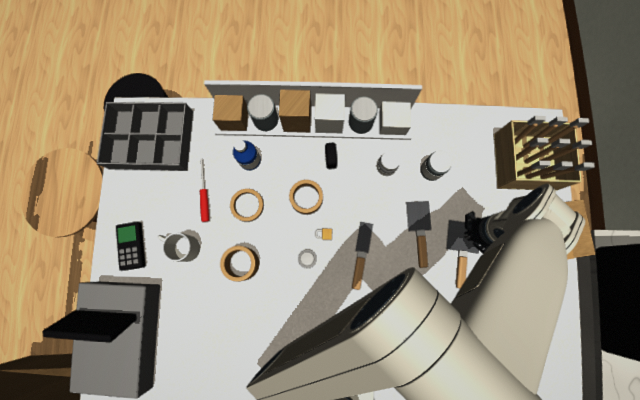

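In the side crop the tips at (280,237) are about 8 px above the blade centre at (275,275), which matches 3 cm. I'll make a small correction and hold.

Call:
{"name": "send_rows", "arguments": {
  "steps": [
    [[-0.005, -0.01, 0, 0, -1], [-0.005, -0.01, 0, 0, -1], [-0.005, -0.01, 0, 0, -1], [-0.005, -0.01, 0, 0, -1], [-0.005, -0.01, 0, 0, -1], [-0.005, -0.01, 0, 0, -1], [-0.005, -0.01, 0, 0, -1], [-0.005, -0.01, 0, 0, -1]]
  ]
}}

```text
clock: 13.1
eef_pos: [516.4, -386.0, 34.7]
tcp_rot: [-0.001, 0.536, 0.844, 0.001]
force: [-0.7, 0.2, 0.9]
finger_gap: 0.0
```

Call:
{"name": "send_rows", "arguments": {
  "steps": [
    [[0, 0, 0, 0, -1], [0, 0, 0, 0, -1], [0, 0, 0, 0, -1], [0, 0, 0, 0, -1], [0, 0, 0, 0, -1], [0, 0, 0, 0, -1], [0, 0, 0, 0, -1], [0, 0, 0, 0, -1]]
  ]
}}

```text
clock: 13.9
eef_pos: [516.4, -386.0, 34.7]
tcp_rot: [-0.001, 0.536, 0.844, 0.001]
force: [0.2, -0.1, 0.1]
finger_gap: 0.2
```

Call:
{"name": "send_rows", "arguments": {
  "steps": [
    [[0, 0, 0, 0, -1], [0, 0, 0, 0, -1], [0, 0, 0, 0, -1], [0, 0, 0, 0, -1], [0, 0, 0, 0, -1], [0, 0, 0, 0, -1], [0, 0, 0, 0, -1], [0, 0, 0, 0, -1]]
  ]
}}

```text
clock: 14.7
eef_pos: [516.4, -386.0, 34.7]
tcp_rot: [-0.001, 0.536, 0.844, 0.001]
force: [0.7, 0.3, 0.3]
finger_gap: 0.1
```

Call:
{"name": "send_rows", "arguments": {
  "steps": [
    [[0, 0, 0, 0, -1], [0, 0, 0, 0, -1], [0, 0, 0, 0, -1], [0, 0, 0, 0, -1], [0, 0, 0, 0, -1], [0, 0, 0, 0, -1], [0, 0, 0, 0, -1], [0, 0, 0, 0, -1]]
  ]
}}

```text
clock: 15.5
eef_pos: [516.3, -386.0, 34.7]
tcp_rot: [-0.001, 0.536, 0.844, 0.001]
force: [-0.7, 0.5, 0.1]
finger_gap: -0.1
```

Run:
```python
from h import *
s=status.observe();print(s["eef_pos"],s["force"],s["clock"])
print(ctrl.close_job())
```

```text
[ 516.34748581 -386.00920901   34.70824533] [-0.70924839  0.46592796  0.06042765] 15.5
the job is handed in; nothing more can be done
None
```

The job is done and handed in at 15.5 s, with the arm still pointing at the widest filling knife.

- **Call button:** I pressed it down to its hard stop, where the force rose from about 4 N to 20 N, then let it up. A depth reading afterwards put its top back at the original height of about 23 mm.
- **Tallest roll:** I held the closed fingertips at z = 103 mm, about 31 mm above the middle of the 72 mm roll, for about 2.5 s.
- **Widest knife:** I held the fingertips about 31 mm above the middle of the blade for over 2.4 s and finished there. The contact force was about zero.

The two cameras disagreed by about 4–10 mm on where the targets were. I used points between the two for the button, roll and blade, and the side pictures taken while pointing showed the tips centred to within a few mm. In the last pictures everything I could see on the counter was where it had been at the start.

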